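Seat a splined scrub head on its drive unit and hold it down

ROBOT

A 6-joint arm with a two-finger parallel gripper is mounted at the origin on the work surface. World frame = base frame: x ahead of the robot, y to its left, z up, the work surface at z = 0. Lengths are in m, angles in degrees, forces in N, time in s.
With the tool pointing down it reaches from about 0.375 to 0.9 m from the base axis. Payload 3.1 kg.
Tool frame: the origin (TCP) lies midway between the tips of the shut fingers; the grasp point (between the pads) lies 19 mm behind it; z points along the fingers, y is the line along which they close (so a half turn about z gives the same grasp; the last joint's range is limited). The gripper opens to 87 mm and grips with 3 to 60 N. Pads are 19 mm wide; open, the fingers measure 117 mm over their backs; the gripper's body (75 mm by 190 mm) begins 51 mm behind the grasp point.
Start: joints at [-84.884, 30.224, 82.088, -0, 67.689, -10.227], TCP at [0.165, -0.603, 0.223] pointing down, gripper open.
Joint ranges: [-176.69, 176.69], [-43.24, 126.21], [12.49, 139.97], [-82, 262], [0, 151.66], [-163.58, 163.58]. Speed limits (degrees/s): [159.86, 159.86, 180, 180, 180, 180].

INTERFACE

Orientations are given as a 3x3 rotation matrix whose columns are the frame's x, y, z axes.
In Python, from rig import read_state, optics, bot gives the robot as it stands. The module is installed in compiled form; this text tells all that it offers.
- The arm moves only by the tool send_rows, never from a script. Its argument "commands" is a list of rows, each a list of 7 numbers: the turn, a rotation vector about the tool's x, y, z in units of 5 degrees (1.0 is 5 degrees), then the shift along the tool's x, y, z in units of 30 mm (1.0 is 30 mm), then the opening, from 0 (shut) to 1 (fully open). In form: [[rx, ry, rz, tx, ty, tz, gripper], ...]. A call has 1 to 20 rows; each row is the pose to reach, as a shift and turn from the pose commanded when the call began, along the tool's axes at that moment; what a row does not reach only later rows make up. A row lasts 1/12 s, in which the tool goes at most 41.7 mm and 7.16 degrees, less where a joint would pass 70% of its speed; a pose out of reach is approached as far as the arm can. A call with a gripper value outside its range is refused whole. The fingers move at their own pace and stop on an object; the grip force is fixed at half the most. Time passes only in rows, so rows that repeat a pose let the fingers close. It gives the time, the measured TCP pose, the force, the opening and the grip force at its end, in the units of the state.
- read_state(): the state, without advancing time (a new reading comes with each control period).
- optics.capture(name): name is "side" or "top" or "wrist"; returns a dict with "image" (384x512x3 uint8, blue, green, red), "intrinsics" (3x3 intrinsics, pixels), "k1" (the pictures are not rectified: a ray, as slopes to the right and down, at radius r is drawn at 1 + k1 r^2 times it, then the intrinsics apply), "extrinsics" (4x4, takes a point from world to camera coordinates); the wrist camera has in their place "T_tool_cam" (4x4, takes a point from camera to tool coordinates, whose origin is the TCP and whose axes are the flange's). Camera axes: x right, y down, z forward; pixel columns grow to the right and rows downward; lengths in m; the calibration is good to about 2 mm. A picture is of the moment at which its call begins: read the wrist's pose just before it. There is no depth.
- bot.hand_in(): hands the job in; it is judged then, once.
The state is a dict: "time_s": time; "joint_positions": joint angles; "qvel": joint speeds; "tau": joint torques, N m; "position": TCP position; "tcp_rot": TCP orientation; "force": force on the tool from outside, world axes, zero at the start; "moment": the same for the moment, N m; "opening": opening from 0.0 (shut) to 1.0 (fully open); "grasp_force": force on a finger pad.
Only numpy, scipy, OpenCV 4.12 (cv2) and the standard library are available. Lean on these libraries where they do the work, as an engineer would, in place of code of your own. Each camera call takes 0.05 s, during which the arm holds its last target. There are 200 camera calls.

TASK

Pull the cart's top drawer well open and leave it open, take out the yellow scrub head, turn it until its cross-shaped stem meshes with the cross-shaped socket on top of the teal scrubber drive, and slide it fully home against the ejector spring, with the collar down on the socket rim. Finish while still holding the head pressed fully home (do not let go: the locking ring will be turned meanwhile), and do not disturb the tub, bottle, funnel or peg ring.

Things in the scene. Friction and masses are not known exactly. Their poses are not given: they have to be found in the camera images.
- drawer (a joint): How far the cart's top drawer is pulled out, in m: 0 shut (at the start), 0.15 fully out. It slides straight out of the cart's front towards the robot, along the cart's -x axis; it needs about 2 N, stays where it is left, and carries the rack and scrub head along.
- drawer_handle (a point): Middle of the top drawer's dark steel bar handle: level bar 9 mm thick, 120 mm long along the cart's y axis, its middle line 40 mm in front of the drawer front (35 mm free gap behind the bar), 35 mm below the cart top. Axes are the cart's: x into the cart, y along the bar, z up. The drawer front is 12 mm thick, 385 mm wide; its top edge is 17 mm above the bar's middle.
- cart_top (a point): Middle of the front edge of the fixed white plastic cart's top, on the top surface, 50 mm above the robot's mounting surface. x points into the cart (away from the robot), y along the front, z up. The top is 340 mm deep (x) and 400 mm wide (y). Its position and yaw vary.
- scrub_head: The yellow scrub head, 70 to 120 g, loose. Origin: centre of the underside of its square yellow collar (the shoulder). Collar 44 x 44 mm, z = 0 to 24 mm, sides along its x and y axes: grip it here. Above it a blue hard studded cone up to 36 mm across, to z = 47 mm. z up. Starts upright in the shut drawer, collar on the rack's rails; place along them and yaw (within 0.4 rad of the cart's) vary.
- stem_tip (a point): Lower end of the scrub head's rigid white stem, 28 mm below the collar's underside, on its axis; axes those of the head. The stem is a cross of two ribs along the head's x and y axes, each 30 mm long and 8 mm thick, with a rounded end (last 4 mm). It fits alike at every quarter turn.
- rack (a point): In the top drawer, moves with it: middle between two grey rails, at the level of their tops, 107 mm behind the handle bar and 68 mm below the cart top. Axes are the cart's. The rails run along y, 342 mm long, 14 mm wide, 34 mm apart; the head's collar rests across both, its stem hanging freely between. The inside of the drawer front is 55 mm from here, towards the robot.
- drive_unit: The teal drive unit of a cordless scrubber, upright, 68 mm across, on a round white cradle 84 mm across, fixed to the cart top near its front edge, left or right of the drawer handle (it swaps places with the tub). Origin: centre of the cradle's underside on the cart top; z up; socket rim 95 mm above it. Yaw varies up to 0.75 rad from the cart's.
- socket (a point): Centre of the socket mouth, level with the drive unit's flat top rim; axes those of the drive unit, z up. The black socket is a cross-shaped hole of two slots along its x and y axes, each 33 mm long and 11 mm wide, so 1.5 mm play each side; it needs the stem's ribs along the slots within about 0.08 rad, any quarter turn.
- ejector (a joint): How far the orange spring ejector at the bottom of the socket is pushed down, in m. At 0 its top is 16 mm below the rim; with the head fully home (collar on the rim) it reads 0.012. Its spring pushes back with 3 N at 0 and 8.5 N at 0.012, so the head rises when not pressed.
- tub: Bystander: purple tub with a lilac lid, 82 mm across, 70 mm tall, loose on the cart top near the front edge, on the other side from the drive unit. Origin: centre of its underside.
- bottle: Bystander: empty amber bottle, 56 mm across, 130 mm tall, loose in the middle of the cart top. Origin: centre of its underside.
- funnel: Bystander: salmon funnel standing mouth down, 68 mm across, 85 mm tall, loose on the cart top, behind the drive unit or the tub. Origin: centre of its underside.
- peg_ring: Bystander: flat steel ring with six clothes pegs, 86 mm across, about 11 mm thick, loose on the cart top, behind the drive unit or the tub. Origin: centre of its underside.

How it is judged (in metres and radians):
On the way, in this order (a step that is already met when the one before it is completed fails the run):
1. the top drawer is pulled at least 90 mm out (value of joint drawer above 0.09 m), for 0.1 s.
2. the scrub head is lifted out of the drawer in the fingers (height (world z) of scrub_head above 0.045 m and contact force between the fingers and scrub_head above 1 N), for 0.1 s.
3. the stem has meshed: at least 10 mm deep in the socket (z of scrub_head in the frame of socket between -0.004 and 0.018 m and horizontal distance between scrub_head and socket below 0.005 m).
At the end, for the whole second after the job is handed in: Through the last second the fingers push or grip the head (over 2 N) and keep it home: collar within 3 mm of the rim, centred within 4 mm, upright within 0.1 rad, ribs along the slots within 0.15 rad (any quarter turn), ejector down over 9 mm; drawer still over 80 mm out (z of scrub_head in the frame of socket below 0.003 m and horizontal distance between scrub_head and socket below 0.004 m and angle between scrub_head's own z axis and vertical below 0.1 rad and (angle between the x axis of scrub_head and the x axis of socket, either way round below 0.15 rad or angle between the x axis of scrub_head and the x axis of socket, either way round above 1.42 rad) and value of joint ejector above 0.009 m and contact force between the fingers and scrub_head above 2 N and value of joint drawer above 0.08 m); the arm keeps its last pose, push and grip.
It fails at once if a bystander (tub, bottle, funnel, peg ring) is shifted more than 20 mm (distance of any of tub, bottle, funnel, peg_ring from where it was at the start of the episode above 0.02 m).
It also fails if it takes over 58 s, if anything falls off the work surface, if the arm or the gripper's body presses on something with over 40 N, if the wrist force passes 120 N, or if a joint passes its speed limit or range.

## Working session

There is one attempt and no reset: what is moved stays moved. The work goes in short steps, Python scripts to look and compute and a tool call to move; the robot and the scene stay as the last step left them, time stands still between calls to the robot, and variables do not carry over. Pictures are saved under pics/ and viewed, at most 10 in all, crops included, and the job is handed in when it is done.

Besides the shell and the picture viewer there is one more tool, called after ">>>" as name(argument=value, ...), one argument or row to a line, values as JSON. send_rows: Moves the arm, as the interface text tells. Its arguments: {"type":"object","properties":{"commands":{"type":"array","items":{"type":"array","items":{"type":"number"}}}},"required":["commands"]}

```bash
mkdir -p pics; cat > h.py <<'E'
import numpy as np, cv2
from rig import read_state, optics, bot
def cap(name):
    s=read_state(); c=optics.capture(name)
    if name=='wrist':
        T=np.eye(4);T[:3,:3]=np.array(s['tcp_rot']);T[:3,3]=s['position']
        c['cw']=T@np.array(c['T_tool_cam'])
    else: c['cw']=np.linalg.inv(np.array(c['extrinsics']))
    return c
def ray(c,uv):
    K=np.array(c['intrinsics']);uv=np.atleast_2d(np.float64(uv)).reshape(-1,1,2)
    n=cv2.undistortPoints(uv,K,np.array([c['k1'],0,0,0,0.])).reshape(-1,2)
    d=np.c_[n,np.ones(len(n))]@c['cw'][:3,:3].T
    return c['cw'][:3,3],d
def plane(c,uv,z):
    o,d=ray(c,uv); return o+d*((z-o[2])/d[:,2])[:,None]
E
python3 - <<'E'
from h import *
for n in ['side','top','wrist']:
    c=cap(n);cv2.imwrite(f'pics/{n}0.png',c['image']);print(n,c['k1'],np.round(c['cw'],3).tolist(),np.round(c['intrinsics'],1).tolist())
s=read_state();print(s['tcp_rot'],s['position'],s['opening'])
a=cv2.imread('pics/side0.png');b=cv2.imread('pics/top0.png')
cv2.imwrite('pics/two.png',cv2.resize(np.vstack([a,b]),(800,600)) if 0 else np.vstack([a,b])[:, :])
E
```

```text
side -0.014255216903320342 [[-0.89, -0.33, 0.315, 0.461], [-0.457, 0.64, -0.619, 0.417], [0.003, -0.694, -0.72, 0.543], [0.0, 0.0, 0.0, 1.0]] [[435.5, 0.0, 257.6], [0.0, 435.5, 189.6], [0.0, 0.0, 1.0]]
top -0.029243055425971314 [[0.023, -0.988, 0.152, 0.554], [-0.999, -0.028, -0.025, 0.017], [0.029, -0.151, -0.988, 0.807], [0.0, 0.0, 0.0, 1.0]] [[430.5, 0.0, 251.1], [0.0, 430.5, 196.2], [0.0, 0.0, 1.0]]
wrist -0.062020189986736717 [[0.265, -0.935, -0.236, 0.228], [-0.964, -0.257, -0.064, -0.585], [-0.001, 0.245, -0.97, 0.385], [0.0, 0.0, 0.0, 1.0]] [[287.0, 0.0, 254.1], [0.0, 287.0, 194.9], [0.0, 0.0, 1.0]]
[[ 9.64350326e-01  2.64628823e-01 -1.87144561e-04]
 [ 2.64628754e-01 -9.64348878e-01  1.69221459e-03]
 [ 2.67336108e-04 -1.68141153e-03 -9.99998551e-01]] [ 0.16535257 -0.60213981  0.22177885] 0.9988426992838889
```

View pics/top0.png

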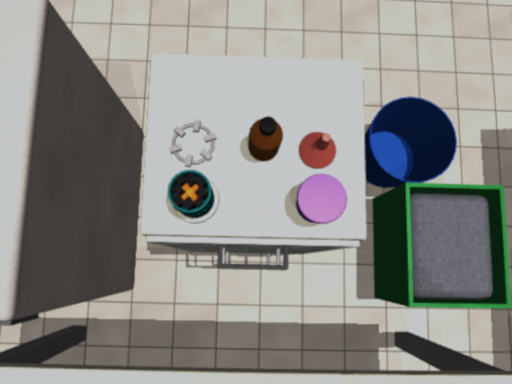

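View pics/side0.png

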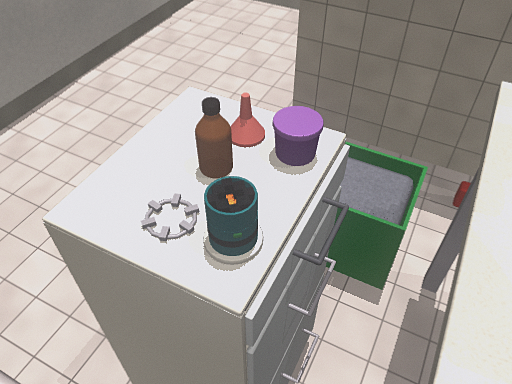

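The top view shows the drive (190,190) front left with an orange cross ejector. It also shows the tub (321,198), bottle (265,140), funnel (318,150), peg ring (193,144), and the handle bar at rows ~265, columns 219–288. The side view confirms this.

```bash
python3 - <<'E'
from h import *
im=cv2.imread('pics/top0.png')
a=cv2.resize(im[215:285,140:370],(800,243),interpolation=cv2.INTER_CUBIC)
b=cv2.resize(im[160:230,155:225],(340,340),interpolation=cv2.INTER_CUBIC)
s=cv2.imread('pics/side0.png');d=cv2.resize(s[170:240,195:265],(340,340),interpolation=cv2.INTER_CUBIC)
o=np.zeros((590,800,3),np.uint8);o[:243]=a;o[248:588,:340]=b;o[248:588,345:685]=d
cv2.imwrite('pics/crop1.png',o)
c=cap('top')
# cart top white corners
for n,uv in dict(FL=(145,234),FR=(364,240),BL=(152,56),BR=(362,60)).items(): print(n,plane(c,[uv],0.05).round(3))
print(plane(c,[(219,265),(288,265)],0.015).round(3))
# orange
hsv=cv2.cvtColor(im,cv2.COLOR_BGR2HSV)
m=cv2.inRange(hsv,(8,150,150),(22,255,255)); ys,xs=np.nonzero(m[160:230,155:225]);print(len(xs),xs.mean()+155,ys.mean()+160)
print(plane(c,[(xs.mean()+155,ys.mean()+160)],0.129))
E
```

```text
FL [[0.598 0.182 0.05 ]]
FR [[ 0.598 -0.204  0.05 ]]
BL [[0.93  0.189 0.05 ]]
BR [[ 0.937 -0.206  0.05 ]]
[[ 0.548  0.052  0.015]
 [ 0.551 -0.073  0.015]]
158 189.5506329113924 191.4367088607595
[[0.66323235 0.09803451 0.129     ]]
```

View pics/crop1.png

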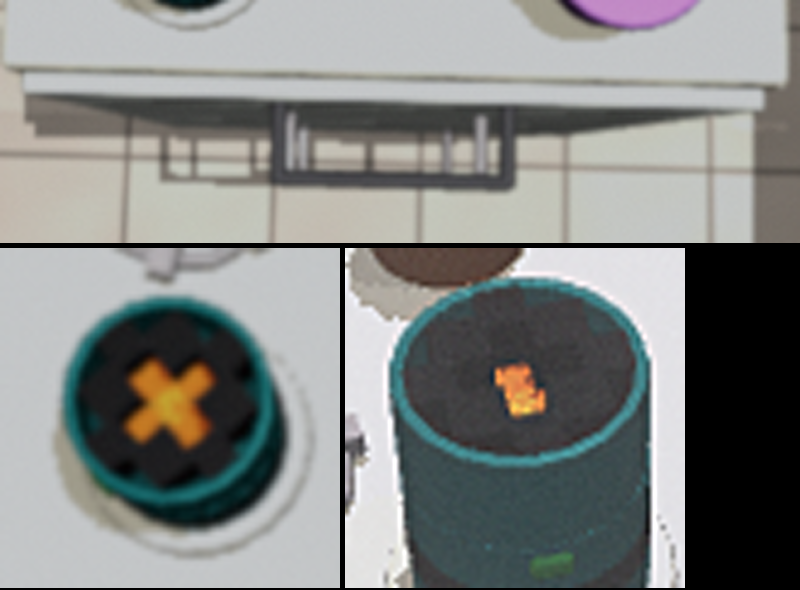

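```bash
cat >> h.py <<'E'
from scipy.spatial.transform import Rotation as Ro
def go(p,yaw):
    "tool units to reach tcp p, tool y axis at world angle yaw (deg), pointing down; measured pose"
    s=read_state();R=np.array(s['tcp_rot']);a=np.radians(yaw)
    y=np.array([np.cos(a),np.sin(a),0]);z=np.array([0,0,-1.]);T=np.c_[np.cross(y,z),y,z]
    rv=Ro.from_matrix(R.T@T).as_rotvec(degrees=True)/5
    return np.round(np.r_[rv,R.T@(np.array(p)-s['position'])/.03],3)
E
python3 - <<'E'
from h import *
c=cap('top');im=c['image']
q=lambda x,y:(x/3.478+140,y/3.471+215)
P=plane(c,[q(272,178),q(514,183)],0.0195);print('handle',P.round(4),P.mean(0).round(4),np.linalg.norm(P[0]-P[1]))
F=plane(c,[q(5,66),q(785,84)],0.05);print('front',F.round(4),np.linalg.norm(F[0]-F[1]))
d=P[0]-P[1];print('cart yaw',np.degrees(np.arctan2(-d[0],d[1])));d=F[0]-F[1];print(np.degrees(np.arctan2(-d[0],d[1])))
# back edge/white side edges by mask
hsv=cv2.cvtColor(im,cv2.COLOR_BGR2HSV)
t=cv2.inRange(hsv,(80,120,60),(100,255,255))[160:230,155:225]
cn=max(cv2.findContours(t,0,1)[0],key=cv2.contourArea);print('teal',cv2.boundingRect(cn))
print('socket approx',plane(c,[(190,188)],0.145).round(4))
m=P.mean(0);print('go',go([m[0]-0.0,m[1],0.12],0))
E
```

```text
handle [[ 0.5456  0.0535  0.0195]
 [ 0.546  -0.0724  0.0195]] [ 0.5458 -0.0094  0.0195] 0.12587378054352522
front [[ 0.5983  0.1879  0.05  ]
 [ 0.5991 -0.2068  0.05  ]] 0.39469536850719955
cart yaw 0.15365157404281227
0.12024847885278525
teal (14, 11, 43, 42)
socket approx [[0.6661 0.0957 0.145 ]]
go [-9.0000e-03 -9.0000e-03 -1.4931e+01  1.7458e+01 -1.5701e+01  3.4220e+00]
```

>>> send_rows(
  commands=[
    [0,0,-14.9,17.46,-15.7,1,0.4],
    [0,0,-14.9,17.46,-15.7,1,0.4],
    [0,0,-14.9,17.46,-15.7,1,0.4],
    [0,0,-14.9,17.46,-15.7,1,0.4],
    [0,0,-14.9,17.46,-15.7,1,0.4],
    [0,0,-14.9,17.46,-15.7,1,0.4],
    [0,0,-14.9,17.46,-15.7,1,0.4],
    [0,0,-14.9,17.46,-15.7,1,0.4],
    [0,0,-14.9,17.46,-15.7,1,0.4],
    [0,0,-14.9,17.46,-15.7,1,0.4],
    [0,0,-14.9,17.46,-15.7,1,0.4],
    [0,0,-14.9,17.46,-15.7,1,0.4],
    [0,0,-14.9,17.46,-15.7,1,0.4],
    [0,0,-14.9,17.46,-15.7,1,0.4],
    [0,0,-14.9,17.46,-15.7,1,0.4],
    [0,0,-14.9,17.46,-15.7,1,0.4],
    [0,0,-14.9,17.46,-15.7,1,0.4],
    [0,0,-14.9,17.46,-15.7,1,0.4],
    [0,0,-14.9,17.46,-15.7,1,0.4],
    [0,0,-14.9,17.46,-15.7,1,0.4],
  ],
)

```text
time_s: 1.92
position: [0.5454, -0.0098, 0.1923]
tcp_rot: [[0.002, 1.0, -0.001], [1.0, -0.002, -0.0], [-0.0, -0.001, -1.0]]
force: [-0.8, 0.5, -0.2]
opening: 0.398
grasp_force: 0.0
```

```bash
python3 - <<'E'
from h import *
s=read_state();print(s['position'],s['time_s'],s['opening'],s['force'])
c=cap('wrist');cv2.imwrite('pics/w1.png',c['image'])
print(go([0.5458,-0.0094,0.003],0))
E
```

```text
[ 0.5453791  -0.00984801  0.19231263] 1.9167 0.3982115485733401 [-0.76779911  0.4578395  -0.21939293]
[-1.300e-02  3.000e-03 -3.700e-02  3.900e-02  2.900e-02  6.312e+00]
```

View pics/w1.png

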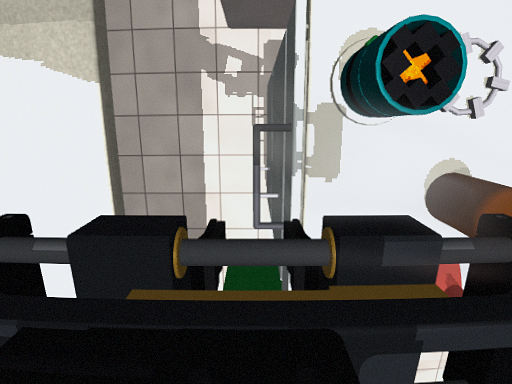

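The wrist view shows the bar at column ~257, rows 125–227, centred between the fingertips (215/295). The drive is at (415,65).

```bash
python3 - <<'E'
from h import *
c=cap('wrist'); print(plane(c,[(257,127),(257,225)],0.0195))
E
```

```text
[[ 0.54713956  0.05093104  0.0195    ]
 [ 0.5470931  -0.06763607  0.0195    ]]
```

>>> send_rows(
  commands=[
    [0,0,0,0,0.03,1.2,0.4],
    [0,0,0,0,0.03,2.4,0.4],
    [0,0,0,0,0.03,3.6,0.4],
    [0,0,0,0,0.03,4.2,0.4],
    [0,0,0,0,0.03,4.2,0.4],
  ],
)

```text
time_s: 2.43
position: [0.5431, -0.0109, 0.0629]
tcp_rot: [[0.006, 1.0, -0.009], [1.0, -0.006, 0.002], [0.002, -0.009, -1.0]]
force: [-0.1, -0.3, -0.3]
opening: 0.402
grasp_force: 0.0
```

>>> send_rows(
  commands=[
    [0,0,0,0,0.1,0.7,0.4],
    [0,0,0,0,0.1,1.4,0.4],
    [0,0,0,0,0.1,1.9,0.4],
    [0,0,0,0,0.1,1.9,0.4],
    [0,0,0,0,0.1,1.9,0.1],
    [0,0,0,0,0.1,1.9,0],
    [0,0,0,0,0.1,1.9,0],
    [0,0,0,0,0.1,1.9,0],
    [0,0,0,0,0.1,1.9,0],
    [0,0,0,0,0.1,1.9,0],
  ],
)

```text
time_s: 3.27
position: [0.5476, -0.0098, 0.0104]
tcp_rot: [[0.002, 1.0, -0.004], [1.0, -0.002, 0.0], [0.0, -0.004, -1.0]]
force: [-4.8, -1.0, 6.2]
opening: 0.092
grasp_force: 30.0
```

>>> send_rows(
  commands=[
    [0,0,0,0,-0.2,0,0],
    [0,0,0,0,-0.6,0,0],
    [0,0,0,0,-1,0,0],
    [0,0,0,0,-1.4,0,0],
    [0,0,0,0,-1.8,0,0],
    [0,0,0,0,-2.2,0,0],
    [0,0,0,0,-2.6,0,0],
    [0,0,0,0,-3,0,0],
    [0,0,0,0,-3.4,0,0],
    [0,0,0,0,-3.8,0,0],
    [0,0,0,0,-4.2,0,0],
    [0,0,0,0,-4.5,0,0],
    [0,0,0,0,-4.5,0,0],
    [0,0,0,0,-4.5,0,0],
  ],
)

```text
time_s: 4.43
position: [0.4144, -0.0099, 0.0103]
tcp_rot: [[0.002, 1.0, 0.001], [1.0, -0.002, -0.001], [-0.001, 0.001, -1.0]]
force: [-1.0, -2.8, 8.2]
opening: 0.087
grasp_force: 30.0
```

Drawer out ~133 mm. Release, rise, and look.

>>> send_rows(
  commands=[
    [0,0,0,0,0,0,0.35],
    [0,0,0,0,0,0,0.35],
    [0,0,0,0,0,0,0.35],
    [0,0,0,0,0,-0.7,0.35],
    [0,0,0,0,0,-1.7,0.35],
    [0,0,0,0,0,-2.7,0.8],
    [0,0,0,0,0,-4,0.8],
    [0,0,0,0,1,-5,0.9],
    [0,0,0,0,2,-6,0.9],
    [0,0,0,0,2,-6,0.9],
    [0,0,0,0,2,-6,0.9],
  ],
)

```text
time_s: 5.35
position: [0.4779, -0.0101, 0.1916]
tcp_rot: [[0.002, 1.0, 0.007], [1.0, -0.002, -0.002], [-0.002, 0.007, -1.0]]
force: [-2.3, -0.0, -0.0]
opening: 0.717
grasp_force: 0.0
```

```bash
python3 - <<'E'
from h import *
a=cap('top')['image'];b=cap('wrist')['image']
cv2.imwrite('pics/t2.png',a);cv2.imwrite('pics/w2.png',b)
cv2.imwrite('pics/tw2.png',cv2.resize(np.hstack([a,b]),(800,300)))
for im in(a,b):
    h=cv2.cvtColor(im,cv2.COLOR_BGR2HSV);m=cv2.inRange(h,(22,100,80),(34,255,255))
    n,l,st,ce=cv2.connectedComponentsWithStats(m)
    print([(st[i].tolist(),ce[i].round(1).tolist()) for i in range(1,n) if st[i][4]>15])
E
```

```text
[]
[([270, 197, 26, 34, 252], [279.9, 211.6]), ([297, 201, 15, 20, 118], [305.3, 208.6]), ([291, 224, 15, 12, 56], [299.5, 230.9])]
```

View pics/tw2.png

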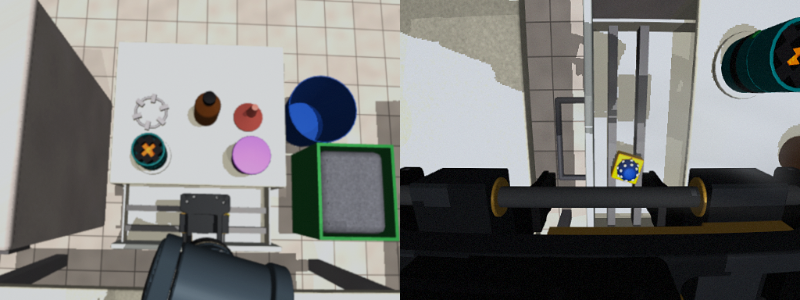

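The wrist half shows the drawer open, with the head (blue cone, yellow collar) near wrist pixel (291,213). The top view has the arm over the drawer. I'll shift so the wrist camera sees the head clear of the fingers.

>>> send_rows(
  commands=[
    [0,0,0,-1.2,0.7,0,0.9],
    [0,0,0,-2.4,0.9,0,0.9],
    [0,0,0,-2.4,0.9,0,0.9],
    [0,0,0,-2.4,0.9,0,0.9],
    [0,0,0,-2.4,0.9,0,0.9],
  ],
)

```text
time_s: 5.87
position: [0.499, -0.0808, 0.1877]
tcp_rot: [[0.004, 1.0, -0.006], [1.0, -0.004, 0.003], [0.003, -0.006, -1.0]]
force: [-0.7, -0.3, -0.0]
opening: 0.896
grasp_force: 0.0
```

```bash
python3 - <<'E'
from h import *
c=cap('wrist');im=c['image'];cv2.imwrite('pics/w3.png',im)
h=cv2.cvtColor(im,cv2.COLOR_BGR2HSV);m=cv2.inRange(h,(22,100,60),(36,255,255))
ys,xs=np.nonzero(m);print(len(xs),xs.min(),xs.max(),ys.min(),ys.max())
cx,cy=int(np.median(xs)),int(np.median(ys))
p=im[max(cy-50,0):cy+50,max(cx-60,0):cx+60];print(cx,cy)
cv2.imwrite('pics/w3c.png',np.vstack([cv2.resize(im,(400,300)),cv2.resize(p,(400,300),interpolation=cv2.INTER_CUBIC)]))
q=m[:, :]; pts=np.c_[xs,ys]
k=(abs(xs-cx)<50)&(abs(ys-cy)<50)
W=plane(c,pts[k],0.006)[:,:2]
hull=cv2.convexHull(np.float32(W*1000));r=cv2.minAreaRect(hull);print(r,cv2.boxPoints(r).round(1).tolist())
b=cv2.inRange(h,(100,120,60),(130,255,255));b[:cy-40]=0;b[cy+40:]=0;b[:,:cx-40]=0;b[:,cx+40:]=0
ys,xs=np.nonzero(b);print('blue',len(xs),plane(c,[(xs.mean(),ys.mean())],0.02))
E
```

```text
377 97 511 140 299
276 174
((519.7857055664062, -58.117645263671875), (44.194419860839844, 42.8335075378418), 74.71808624267578) [[493.29998779296875, -73.80000305175781], [534.5999755859375, -85.0999984741211], [546.2999877929688, -42.400001525878906], [505.0, -31.200000762939453]]
blue 356 [[ 0.51934257 -0.06045676  0.02      ]]
```

View pics/w3c.png

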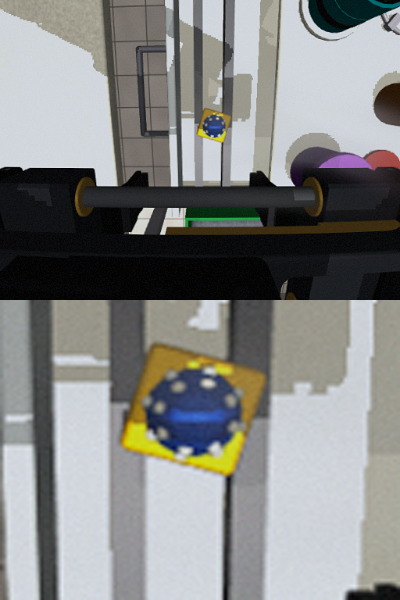

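The collar is at about (283,163) in the wrist frame, rotated about −15° from the cart. Part of it is shaded brown, so I'll widen the mask.

```bash
python3 - <<'E'
from h import *
c=cap('wrist');im=c['image']
h=cv2.cvtColor(im,cv2.COLOR_BGR2HSV);m=cv2.inRange(h,(12,110,50),(36,255,255))
z=np.zeros_like(m);z[125:210,235:325]=m[125:210,235:325]
ys,xs=np.nonzero(z)
W=plane(c,np.c_[xs,ys],0.006)[:,:2]
r=cv2.minAreaRect(np.float32(W*1000));print(len(xs),r,cv2.boxPoints(r).round(1).tolist())
print(read_state()['position'])
E
```

```text
584 ((519.9306030273438, -58.156585693359375), (43.74815368652344, 44.01959991455078), 73.78466033935547) [[492.70001220703125, -73.0], [535.0, -85.30000305175781], [547.2000122070312, -43.29999923706055], [504.8999938964844, -31.0]]
[ 0.4996734  -0.0803182   0.18845235]
```

```bash
python3 - <<'E'
from h import *
print(go([0.5199,-0.0582,0.09],73.8))
E
```

```text
[ -0.023  -0.044 -14.784   0.733   0.685   3.281]
```

>>> send_rows(
  commands=[
    [0,0,-1.4,0.3,0.3,0,0.9],
    [0,0,-2.8,0.73,0.68,0,0.9],
    [0,0,-4.2,0.73,0.68,0,0.9],
    [0,0,-5.6,0.73,0.68,0,0.9],
    [0,0,-7,0.73,0.68,0,0.9],
    [0,0,-8.4,0.73,0.68,0.5,0.9],
    [0,0,-9.8,0.73,0.68,1,0.9],
    [0,0,-11.2,0.73,0.68,1.5,0.9],
    [0,0,-12.6,0.73,0.68,2,0.9],
    [0,0,-14,0.73,0.68,2.5,0.9],
    [0,0,-14.8,0.73,0.68,3.28,0.9],
    [0,0,-14.8,0.73,0.68,3.28,0.9],
    [0,0,-14.8,0.73,0.68,3.28,0.9],
    [0,0,-14.8,0.73,0.68,3.28,0.9],
  ],
)

```text
time_s: 7.13
position: [0.5221, -0.0593, 0.0917]
tcp_rot: [[-0.96, 0.279, 0.0], [0.279, 0.96, 0.0], [-0.0, 0.0, -1.0]]
force: [-0.1, -0.2, -0.7]
opening: 0.898
grasp_force: 0.0
```

```bash
python3 - <<'E'
from h import *
print(go([0.5199,-0.0582,0.03],73.8),go([0.5199,-0.0582,-0.014],73.8),read_state()['joint_positions'])
E
```

```text
[0.000e+00 1.000e-03 2.000e-03 7.900e-02 1.400e-02 2.057e+00] [0.000e+00 1.000e-03 2.000e-03 7.900e-02 1.400e-02 3.524e+00] [-1.86760849e+01  3.40724909e+01  1.02862820e+02  3.91744158e-03
  4.30604141e+01 -9.24893586e+01]
```

>>> send_rows(
  commands=[
    [0,0,0,0.08,0.01,0.8,0.9],
    [0,0,0,0.08,0.01,1.6,0.9],
    [0,0,0,0.08,0.01,2.4,0.9],
    [0,0,0,0.08,0.01,3,0.9],
    [0,0,0,0.08,0.01,3.52,0.9],
    [0,0,0,0.08,0.01,3.52,0.9],
    [0,0,0,0.08,0.01,3.52,0.9],
  ],
)

```text
time_s: 7.72
position: [0.5203, -0.0589, -0.0138]
tcp_rot: [[-0.96, 0.279, 0.0], [0.279, 0.96, -0.0], [-0.0, 0.0, -1.0]]
force: [0.3, 0.2, 1.0]
opening: 0.898
grasp_force: 0.0
```

>>> send_rows(
  commands=[
    [0,0,0,0,0,0,0.6],
    [0,0,0,0,0,0,0.3],
    [0,0,0,0,0,0,0.2],
    [0,0,0,0,0,0,0.2],
    [0,0,0,0,0,0,0.2],
    [0,0,0,0,0,0,0.2],
    [0,0,0,0,0,0,0.2],
    [0,0,0,0,0,0,0.2],
  ],
)

```text
time_s: 8.38
position: [0.52, -0.0589, -0.0141]
tcp_rot: [[-0.96, 0.278, 0.0], [0.278, 0.96, -0.0], [-0.0, 0.0, -1.0]]
force: [-0.1, 0.7, 3.4]
opening: 0.505
grasp_force: 30.0
```

>>> send_rows(
  commands=[
    [0,0,0,0,0,-0.4,0.2],
    [0,0,0,0,0,-1.2,0.2],
    [0,0,0,0,0,-2,0.2],
    [0,0,0,0,0,-3,0.2],
    [0,0,0,0,0,-4,0.2],
    [0,0,0,0,0,-5,0.2],
    [0,0,0,0,0,-6,0.2],
    [0,0,0,0,0,-7,0.2],
    [0,0,0,0,0,-8,0.2],
    [0,0,0,0,0,-8.8,0.2],
    [0,0,0,0,0,-8.8,0.2],
    [0,0,0,0,0,-8.8,0.2],
  ],
)

```text
time_s: 9.38
position: [0.5201, -0.059, 0.2512]
tcp_rot: [[-0.961, 0.278, 0.003], [0.278, 0.961, -0.001], [-0.003, -0.0, -1.0]]
force: [-1.0, -0.1, -2.2]
opening: 0.502
grasp_force: 30.0
```

```bash
python3 - <<'E'
from h import *
c=cap('wrist');print(np.round(np.array(c['T_tool_cam']),3).tolist())
print(go([0.711,0.05,0.25],45))
E
```

```text
[[0.0, -0.97, -0.244, 0.067], [1.0, 0.001, -0.001, -0.0], [0.001, -0.244, 0.97, -0.163], [0.0, 0.0, 0.0, 1.0]]
[-2.000e-03 -6.000e-03  5.769e+00 -5.139e+00  5.261e+00 -1.600e-02]
```

>>> send_rows(
  commands=[
    [0,0,0.6,-0.5,0.5,0,0.2],
    [0,0,1.2,-1,1,0,0.2],
    [0,0,1.8,-1.6,1.6,0,0.2],
    [0,0,2.4,-2.2,2.2,0,0.2],
    [0,0,3,-2.8,2.8,0,0.2],
    [0,0,3.6,-3.4,3.5,0,0.2],
    [0,0,4.2,-4,4.1,0,0.2],
    [0,0,4.8,-4.6,4.7,0,0.2],
    [0,0,5.4,-5,5,0,0.2],
    [0,0,5.77,-5.14,5.26,0,0.2],
    [0,0,5.77,-5.14,5.26,0,0.2],
    [0,0,5.77,-5.14,5.26,0,0.2],
    [0,0,5.77,-5.14,5.26,0,0.2],
  ],
)

```text
time_s: 10.52
position: [0.7104, 0.0494, 0.2477]
tcp_rot: [[-0.707, 0.707, -0.004], [0.707, 0.707, -0.0], [0.003, -0.003, -1.0]]
force: [-0.4, 0.3, -1.5]
opening: 0.506
grasp_force: 30.0
```

```bash
python3 - <<'E'
from h import *
c=cap('wrist');im=c['image'];cv2.imwrite('pics/w4.png',im)
p=im[50:210,150:360]
cv2.imwrite('pics/w4c.png',np.hstack([cv2.resize(p,(525,400),interpolation=cv2.INTER_CUBIC)]))
h=cv2.cvtColor(im,cv2.COLOR_BGR2HSV)
m=cv2.inRange(h,(5,150,120),(22,255,255));m[210:]=0
ys,xs=np.nonzero(m);W=plane(c,np.c_[xs,ys],0.129)[:,:2];ctr=W.mean(0)
z=((W-ctr)@[1,1j]);a=np.degrees(np.angle((z**4).sum()))/4
print(len(xs),xs.mean(),ys.mean(),ctr,'cross yaw mod90',a)
t=cv2.inRange(h,(80,100,50),(100,255,255));t[215:]=0
cn=max(cv2.findContours(t,0,1)[0],key=cv2.contourArea)[:,0]
Wt=plane(c,cn,0.145)[:,:2];r=cv2.minEnclosingCircle(np.float32(Wt*1000));print('circ',r)
E
```

```text
633 254.67930489731438 122.39652448657188 [0.66170926 0.09674174] cross yaw mod90 42.18044500413481
circ ((661.3433837890625, 96.67105102539062), 33.37336730957031)
```

View pics/w4c.png

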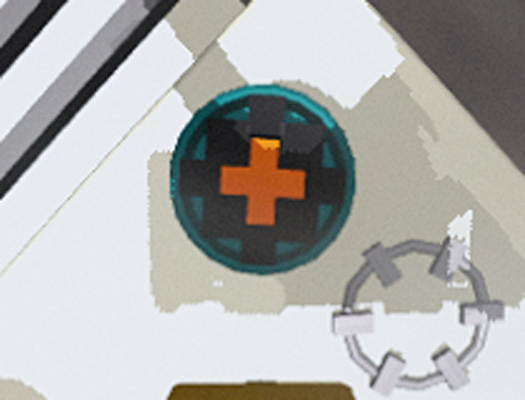

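The socket shows as an orange cross at wrist pixel (255,122), with a clear round teal rim. Its world position is about (0.6615,0.0967), yaw ≈42.2°. I'll cross-check the socket from the start pictures and work out the hover.

```bash
python3 - <<'E'
from h import *
for n,roi in(('top',(160,230,155,225)),('side',(170,260,195,270))):
    c=cap(n);im=cv2.imread(f'pics/{n}0.png');h=cv2.cvtColor(im,cv2.COLOR_BGR2HSV)
    m=cv2.inRange(h,(80,80,95) if n=='side' else (80,120,90),(100,255,255));z=np.zeros_like(m);a,b,d,e=roi;z[a:b,d:e]=m[a:b,d:e]
    ys,xs=np.nonzero(z);W=plane(c,np.c_[xs,ys],0.145)[:,:2]
    ctr=np.array([.662,.097])
    for _ in range(15):
        r=np.linalg.norm(W-ctr,axis=1);k=(r<.0365)&(r>.029)
        A=np.c_[2*W[k],np.ones(k.sum())];s=np.linalg.lstsq(A,(W[k]**2).sum(1),rcond=None)[0];ctr=s[:2]
    print(n,k.sum(),ctr,np.sqrt(s[2]+ctr@ctr))
print(go([0.662,0.097,0.19],42.2))
E
```

```text
top 181 [0.66183123 0.09679259] 0.031624820832155925
side 299 [0.66139684 0.09840278] 0.03173283634401366
[-0.01  -0.009  0.555  2.283 -0.028  1.978]
```

>>> send_rows(
  commands=[
    [0,0,0.28,0.5,-0.03,0,0.2],
    [0,0,0.56,1,-0.03,0,0.2],
    [0,0,0.56,1.5,-0.03,0.2,0.2],
    [0,0,0.56,2,-0.03,0.7,0.2],
    [0,0,0.56,2.28,-0.03,1.3,0.2],
    [0,0,0.56,2.28,-0.03,1.98,0.2],
    [0,0,0.56,2.28,-0.03,1.98,0.2],
    [0,0,0.56,2.28,-0.03,1.98,0.2],
    [0,0,0.56,2.28,-0.03,1.98,0.2],
  ],
)

```text
time_s: 11.42
position: [0.6638, 0.0969, 0.1914]
tcp_rot: [[-0.671, 0.741, 0.002], [0.741, 0.671, -0.0], [-0.002, 0.002, -1.0]]
force: [-0.6, -0.4, -1.7]
opening: 0.504
grasp_force: 30.0
```

```bash
python3 - <<'E'
from h import *
s=read_state();print(s['position'],s['force'])
c=cap('side');im=c['image'];cv2.imwrite('pics/s5.png',im)
cv2.imwrite('pics/s5c.png',cv2.resize(im[130:250,160:310],(750,600),interpolation=cv2.INTER_CUBIC))
print(go([0.6616,0.097,0.175],42.2))
w=cap('wrist')['image'];cv2.imwrite('pics/w5.png',w)
def px(p):
    cc=np.array(c['extrinsics']);return cv2.projectPoints(np.float64([p]),cv2.Rodrigues(cc[:3,:3])[0],cc[:3,3],np.array(c['intrinsics']),np.array([c['k1'],0,0,0,0.]))[0].ravel()
p=s['position'];print('expected tip',px([p[0],p[1],p[2]-.032]),'socket',px([.6616,.097,.145]),'collar bottom centre',px([p[0],p[1],p[2]-.004]))
E
```

```text
[0.6638008  0.09694541 0.19139102] [-0.60214128 -0.44071628 -1.65190778]
[ 0.027  0.026 -0.008  0.061 -0.063  0.562]
expected tip [228.7700226  184.96804911] socket [230.78327321 193.59890103] collar bottom centre [227.71196597 168.4436214 ]
```

View pics/s5c.png

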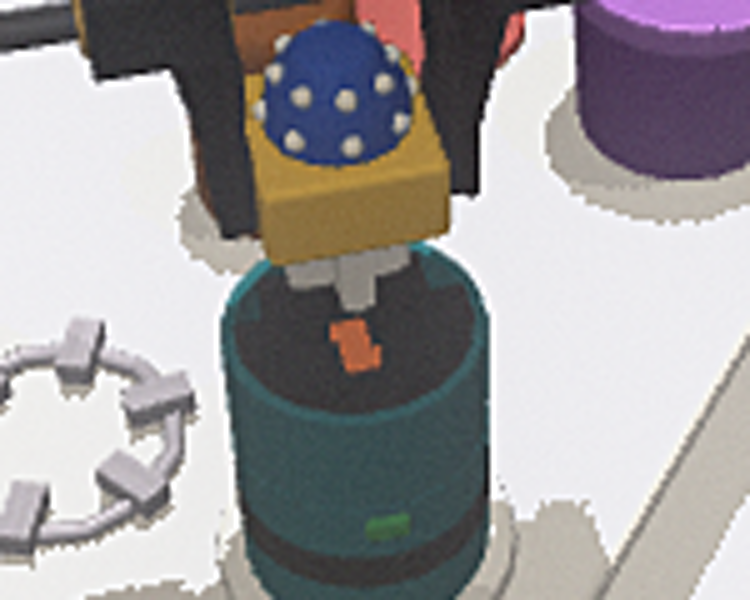

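The side view shows the head upright in the fingers over the drive, with the stem ribs lined up with the slots and its tip just above the rim. Next is a gentle descent.

>>> send_rows(
  commands=[
    [0,0,0,0.06,-0.06,0,0.2],
    [0,0,0,0.06,-0.06,0.2,0.2],
    [0,0,0,0.06,-0.06,0.4,0.2],
    [0,0,0,0.06,-0.06,0.5,0.2],
    [0,0,0,0.06,-0.06,0.6,0.2],
    [0,0,0,0.06,-0.06,0.65,0.2],
    [0,0,0,0.06,-0.06,0.65,0.2],
  ],
)

```text
time_s: 12.1
position: [0.6603, 0.0977, 0.17]
tcp_rot: [[-0.672, 0.741, -0.0], [0.741, 0.672, 0.0], [0.001, -0.0, -1.0]]
force: [0.1, 1.1, -0.6]
opening: 0.501
grasp_force: 30.0
```

```bash
python3 - <<'E'
from h import *
s=read_state();print(s['position'],s['force'],s['moment'])
print(go([0.6616,0.097,0.165],42.2))
E
```

```text
[0.66032734 0.09771439 0.16998844] [ 0.09635369  1.08107848 -0.6154147 ] [ 0.13963537 -0.2700365  -0.02753599]
[-0.002 -0.006 -0.002 -0.046  0.015  0.166]
```

>>> send_rows(
  commands=[
    [0,0,0,-0.03,0.01,0.1,0.2],
    [0,0,0,-0.03,0.01,0.2,0.2],
    [0,0,0,-0.03,0.01,0.3,0.2],
    [0,0,0,-0.03,0.01,0.4,0.2],
    [0,0,0,-0.03,0.01,0.5,0.2],
    [0,0,0,-0.03,0.01,0.58,0.2],
    [0,0,0,-0.03,0.01,0.64,0.2],
    [0,0,0,-0.03,0.01,0.64,0.2],
    [0,0,0,-0.03,0.01,0.64,0.2],
  ],
)

```text
time_s: 12.85
position: [0.6611, 0.097, 0.1522]
tcp_rot: [[-0.672, 0.741, 0.0], [0.741, 0.672, -0.0], [-0.0, -0.0, -1.0]]
force: [-1.3, -0.5, 5.1]
opening: 0.502
grasp_force: 30.0
```

>>> send_rows(
  commands=[
    [0,0,0,0,0,0.05,0.2],
    [0,0,0,0,0,0.1,0.2],
    [0,0,0,0,0,0.14,0.2],
    [0,0,0,0,0,0.14,0.2],
    [0,0,0,0,0,0.14,0.2],
  ],
)

```text
time_s: 13.27
position: [0.6612, 0.097, 0.1489]
tcp_rot: [[-0.672, 0.741, 0.001], [0.741, 0.672, -0.0], [-0.001, 0.0, -1.0]]
force: [-3.2, -0.1, 9.5]
opening: 0.503
grasp_force: 30.0
```

>>> send_rows(
  commands=[
    [0,0,0,0,0,0.02,0.2],
    [0,0,0,0,0,0.05,0.2],
    [0,0,0,0,0,0.05,0.2],
    [0,0,0,0,0,0.05,0.2],
  ],
)

```text
time_s: 13.6
position: [0.6611, 0.097, 0.1488]
tcp_rot: [[-0.672, 0.741, 0.001], [0.741, 0.672, -0.001], [-0.001, 0.0, -1.0]]
force: [-5.1, -1.0, 15.5]
opening: 0.507
grasp_force: 30.0
```

```bash
python3 - <<'E'
from h import *
c=cap('side');im=c['image'];s=read_state();print(s['position'],s['force'],s['grasp_force'])
cv2.imwrite('pics/s6c.png',np.hstack([cv2.resize(im[130:250,160:280],(400,400),interpolation=cv2.INTER_CUBIC),cv2.resize(im,(400,400))]))
E
```

```text
[0.66113811 0.09700252 0.14885796] [-5.54840458 -0.71672372 15.56384787] 30.002809166908264
```

View pics/s6c.png

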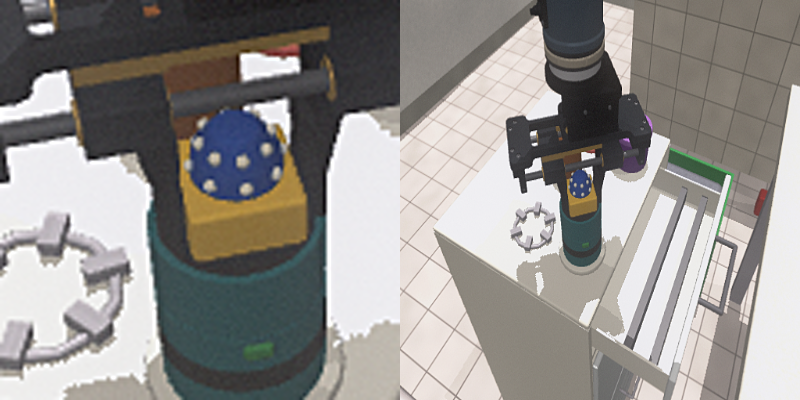

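The collar is flush in the rim and the force jumped to 15.5 N with no further travel, so the head is fully home. The drawer is still open and the bystanders are in place.

```bash
python3 -c "
from rig import bot
print(bot.hand_in())"
```

```text
the job is handed in; nothing more can be done
None
```

I handed the job in at about 13.6 s. The gripper is holding the scrub head pressed fully home at about 15 N, with the collar on the socket rim, the drawer about 133 mm open, and the tub, bottle, funnel and peg ring not touched by any move; the hand-in call returned no verdict.

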